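# Put the stacked abrasive stones back in their trays

## Task

The sculptor's abrasive stones have been left in a stack: take it apart and lay every stone flat on the felt in the wooden tray cut to its own shape and size - the small round plug, the round wheel, the square block and the long brick, each fully down in its recess. The stones are brittle, so set them down, do not drop them, and leave the jar and the brush where they are.

Things in the scene. Friction and masses are not known exactly. Their poses are not given: they have to be found in the camera images.
- brick_mid (a point): long grey rubbing brick, 160 x 56 x 30 mm (along its x, y, z), about 0.55 kg, lying flat on the bench as the bottom of the stack. The point is its centre, 15 mm above its underside; x runs along its length, z up. The wheel and the block stand side by side on it, about 45 mm either way from its middle along its length, either one at either end.
- wheel_mid (a point): pale round grinding wheel, 52 mm across and 30 mm high, about 0.13 kg, lying flat on one half of the brick, with the plug standing on it. The point is its centre, 15 mm above its underside; z is its axis.
- block_mid (a point): grey square dressing stone, 46 x 46 x 30 mm (x, y, z), about 0.13 kg, lying flat on the other half of the brick, turned a little. The point is its centre, 15 mm above its underside; x and y are square to its sides.
- plug_mid (a point): small grey round honing plug, 30 mm across and 30 mm high, about 0.05 kg, standing on the wheel as the top of the stack. The point is its centre, 15 mm above its underside; z is its axis.
- brick_tray_floor (a point): fixed pale wooden tray, 200 x 98 mm and 12 mm high, lying on the bench, with a recess (176 x 72 mm) in its top, 7 mm deep, lined with dark felt. The point is the centre of the recess floor, 5 mm above the bench; the rim is 7 mm higher than this point. z is up; x runs along its length. It may be at any of several places on the bench.
- wheel_tray_floor (a point): fixed pale wooden tray, 92 x 92 mm and 12 mm high, lying on the bench, with a recess (round 66 mm) in its top, 7 mm deep, lined with dark felt. The point is the centre of the recess floor, 5 mm above the bench; the rim is 7 mm higher than this point. z is up; x and y are square to its sides. It may be at any of several places on the bench.
- block_tray_floor (a point): fixed pale wooden tray, 88 x 88 mm and 12 mm high, lying on the bench, with a recess (square 62 x 62 mm) in its top, 7 mm deep, lined with dark felt. The point is the centre of the recess floor, 5 mm above the bench; the rim is 7 mm higher than this point. z is up; x and y are square to the sides of the recess. It may be at any of several places on the bench.
- plug_tray_floor (a point): fixed pale wooden tray, 72 x 72 mm and 12 mm high, lying on the bench, with a recess (round 46 mm) in its top, 7 mm deep, lined with dark felt. The point is the centre of the recess floor, 5 mm above the bench; the rim is 7 mm higher than this point. z is up; x and y are square to its sides. It may be at any of several places on the bench.
- jar_mid (a point): amber glass jar with a steel cap, 56 mm across and 85 mm high, standing loose on the bench; not part of the job, to be left alone. The point is half-way up it.
- brush_mid (a point): flat dusting brush, 160 mm long (along its x), 44 mm wide, 16 mm high, lying loose on the bench; not part of the job, to be left alone. The point is 8 mm above the bench, half-way along it.

How it is judged:
By the outcome, as a careful person would: the job done as asked, in the order asked, and still so for the second after the job is handed in, with the robot touching nothing.
It also fails if it takes over 128 s, if anything falls off the work surface, if the arm or the gripper's body presses on something with over 40 N, if the wrist force passes 120 N, or if a joint passes its speed limit or range.

## Robot

A 6-joint arm with a two-finger parallel gripper is mounted at the origin on the work surface. World frame = base frame: x ahead of the robot, y to its left, z up, the work surface at z = 0. Lengths are in m, angles in rad, forces in N, time in s.
With the tool pointing down it reaches from about 0.275 to 0.85 m from the base axis. Payload 5.2 kg.
Tool frame: the origin (TCP) lies midway between the tips of the shut fingers; the grasp point (between the pads) lies 19 mm behind it (manip.hold_point_z is the distance from the TCP to the grasp point, in m); z points along the fingers, y is the line along which they close (so a half turn about z gives the same grasp; the last joint's range is limited). The gripper opens to 85 mm and grips with 20 to 120 N. Pads are 22 mm wide; open, the fingers measure 114 mm over their backs; the gripper's body (76 mm by 85 mm) begins 54 mm behind the grasp point. The pads swing forward as they close: fully open they stand 13 mm farther back than shut.
Start: joints at [1.087, 0.259, 1.535, -0, 1.348, -0.203], TCP at [0.152, 0.528, 0.194] pointing down, gripper open.
Joint ranges: [-3.14, 3.14], [-0.91, 2.08], [0.19, 2.58], [-1.22, 4.36], [0.22, 2.71], [-3.12, 3.12]. Speed limits (rad/s): [2.57, 2.57, 3.14, 3.14, 3.14, 3.14].

## Interface

Orientations are given as [roll, pitch, yaw] about the fixed x, y, z axes, in that order (R = Rz(yaw) Ry(pitch) Rx(roll)).
In Python, from bench import manip gives the robot as it stands. The module is installed in compiled form; this text tells all that it offers. Calls block until the motion is done:
- manip.movep(position, orientation): joint-space move of the TCP to a pose.
- manip.move_straight(position, speed=0.15, rot=None, contact_N=None): straight line of the TCP; rot=None keeps the orientation; speed is the mean speed in m/s. With contact_N (N) it stops when the force on the tool has changed by that much, and returns True; else False.
- manip.move_joints(angles): joint-space move.
- manip.set_gripper(opening, strength=None): finger opening in m; strength is the grip in N (None keeps the last); returns when the fingers have stopped.
- manip.wait(seconds).
- manip.solve_ik(position, orientation): joint angles nearest the present ones, or None.
- manip.camera(name): name is "side" or "top"; returns a dict with "img" (480x640x3 uint8, blue, green, red), "fx", "fy", "cx", "cy" (pixels), "cam_to_world" (4x4, takes a point from camera to world coordinates). Camera axes: x right, y down, z forward; pixel columns grow to the right and rows downward; lengths in m; the calibration is good to about 2 mm. A picture is of the moment at which its call begins. There is no depth.
A pose or a line that the arm cannot do raises manip.Unreachable and nothing moves.
- manip.sign_off(): hands the job in; it is judged then, once.
Trained networks look in a picture, given as the dict that the camera call returned (one of the last four; its "shot" number tells which), for a name from the list of things; names that differ only in an ending like _2 or _b are one class to them, and where a whole thing is asked for, a point or a joint stands for the part that bears it (a point fixed in the world has none). Each returns a list of dicts, best first, with "conf" (0 to 1); they miss things now and then, are a little off and sometimes report something else, mostly with a low value. They report only what shows in the picture. A call takes as long as a camera call.
- manip.boxes_of(picture, query): "bbox" ([left, top, right, bottom] in pixels, round what is visible of it).
Readings, each from a call of its own:
- manip.get_time(): time.
- manip.get_joint_positions(): joint angles.
- manip.get_qd(): joint speeds.
- manip.get_joint_efforts(): joint torques, N m.
- manip.get_position(): TCP position.
- manip.get_tcp_rot(): TCP orientation.
- manip.get_ft_force(): force on the tool from outside, world axes, zero at the start.
- manip.get_ft_torque(): the same for the moment, N m.
- manip.get_opening(): finger opening in m.
- manip.get_gripper_force(): force on a finger pad.
Only numpy, scipy, OpenCV 4.12 (cv2) and the standard library are available. Lean on these libraries where they do the work, as an engineer would, in place of code of your own. Each camera call takes 0.05 s, during which the arm holds its last target. There are 200 camera calls.

## Working session

There is one attempt and no reset: what is moved stays moved. The work goes in short steps, each a Python script; the robot and the scene stay as the last script left them, time stands still between calls to the robot, and variables do not carry over. Pictures are saved under pics/ and viewed, at most 14 in all, crops included, and the job is handed in when it is done.

```bash
mkdir -p pics; python3 - <<'E'
from bench import manip
import cv2,numpy as np
names="brick_mid wheel_mid block_mid plug_mid brick_tray_floor wheel_tray_floor block_tray_floor plug_tray_floor jar_mid brush_mid".split()
for c in("top","side"):
    p=manip.camera(c);cv2.imwrite(f"pics/{c}0.png",p["img"])
    print(c,p["fx"],p["fy"],p["cx"],p["cy"],np.round(p["cam_to_world"],4).tolist())
    for n in names:
        print(n,[(np.round(b["bbox"]).tolist(),round(b["conf"],2)) for b in manip.boxes_of(p,n)[:3]])
print(manip.get_tcp_rot(),manip.hold_point_z,manip.get_time())
E
```

```text
top 578.1780858887901 578.1780858887901 323.226031815847 236.06247709393614 [[-0.0049, -0.9961, 0.0878, 0.5193], [-0.9997, 0.0028, -0.0243, 0.0118], [0.024, -0.0879, -0.9958, 1.1781], [0.0, 0.0, 0.0, 1.0]]
brick_mid [([180.0, 281.0, 230.0, 366.0], 0.96)]
wheel_mid [([191.0, 332.0, 219.0, 359.0], 0.66)]
block_mid [([182.0, 283.0, 214.0, 311.0], 0.95)]
plug_mid [([195.0, 338.0, 215.0, 359.0], 0.64), ([189.0, 198.0, 240.0, 252.0], 0.28)]
brick_tray_floor [([408.0, 265.0, 467.0, 366.0], 0.88)]
wheel_tray_floor [([186.0, 199.0, 240.0, 248.0], 0.84)]
block_tray_floor [([301.0, 200.0, 345.0, 246.0], 0.93)]
plug_tray_floor [([390.0, 210.0, 432.0, 248.0], 0.84)]
jar_mid [([315.0, 300.0, 344.0, 329.0], 0.91)]
brush_mid [([279.0, 110.0, 303.0, 188.0], 0.78)]
side 499.27978727948704 499.27978727948704 319.58085775362247 241.56125687613726 [[-0.9129, -0.2612, 0.3136, 0.2999], [-0.4077, 0.5451, -0.7326, 0.6752], [0.0204, -0.7966, -0.6042, 0.6356], [0.0, 0.0, 0.0, 1.0]]
brick_mid [([284.0, 358.0, 398.0, 408.0], 0.8), ([261.0, 240.0, 324.0, 282.0], 0.19)]
wheel_mid [([352.0, 354.0, 395.0, 389.0], 0.58)]
block_mid [([294.0, 339.0, 328.0, 379.0], 0.73)]
plug_mid []
brick_tray_floor [([366.0, 198.0, 467.0, 250.0], 0.65), ([262.0, 238.0, 325.0, 277.0], 0.16)]
wheel_tray_floor [([196.0, 305.0, 274.0, 367.0], 0.64)]
block_tray_floor [([264.0, 236.0, 323.0, 279.0], 0.8)]
plug_tray_floor [([312.0, 200.0, 354.0, 229.0], 0.84)]
jar_mid [([369.0, 244.0, 402.0, 297.0], 0.81)]
brush_mid [([170.0, 244.0, 247.0, 270.0], 0.73), ([353.0, 357.0, 396.0, 390.0], 0.68)]
[-3.14156617e+00 -1.92525822e-05  2.86078809e+00] 0.0187 1.1
```

```bash
python3 - <<'E'
import cv2
a=cv2.imread("pics/top0.png")
cv2.imwrite("pics/top0b.png",cv2.resize(a[180:390,165:480],(800,533),interpolation=cv2.INTER_CUBIC))
cv2.imwrite("pics/stack0.png",cv2.resize(a[265:385,150:260],(550,600),interpolation=cv2.INTER_CUBIC))
E
```

```text
(no output)
```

View pics/top0b.png

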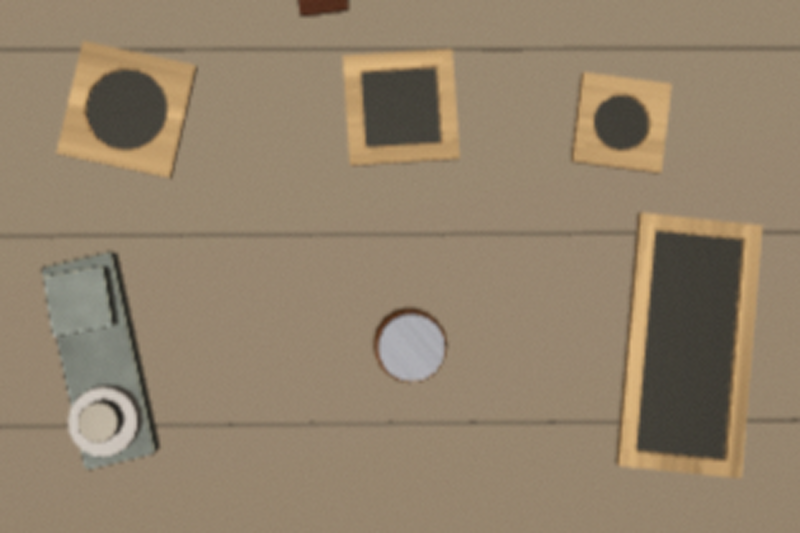

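View pics/stack0.png

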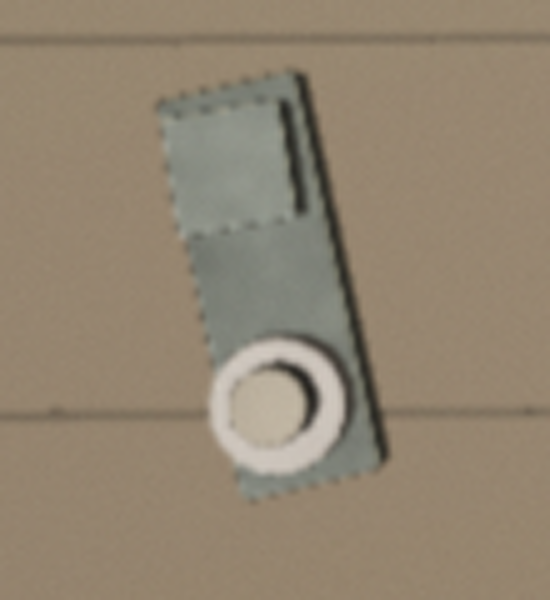

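View pics/side0.png

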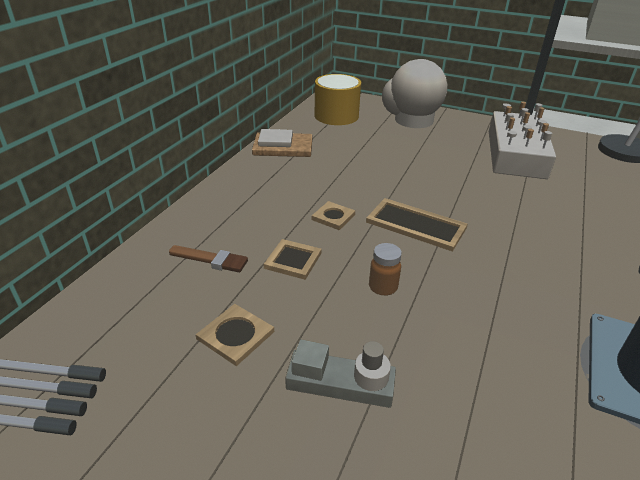

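```bash
cat > h.py <<'E'
from bench import manip
import cv2,numpy as np
def w(p,px,z):
    T=np.array(p["cam_to_world"]);out=[]
    for u,v in np.atleast_2d(px):
        d=T[:3,:3]@[(u-p["cx"])/p["fx"],(v-p["cy"])/p["fy"],1]
        out.append(T[:3,3]+d*(z-T[2,3])/d[2])
    return np.array(out)[:,:2]
def rect(c):  # centre, long-edge yaw, sides from 4 ordered corners
    e1=(c[1]-c[0]+c[2]-c[3])/2; e2=(c[2]-c[1]+c[3]-c[0])/2
    e=e1 if np.hypot(*e1)>np.hypot(*e2) else e2
    return c.mean(0),np.arctan2(e[1],e[0]),np.hypot(*e1),np.hypot(*e2)
E
python3 - <<'E'
from h import *
p=manip.camera("top")
S=lambda a:np.array(a)/5+[150-.4,265-.4]
print("plug",w(p,S([[269,405]]),.09),"wheel",w(p,S([[280,405]]),.06))
print("block",rect(w(p,S([(165,118),(282,100),(300,212),(185,238)]),.06)))
print("brick",rect(w(p,S([(160,103),(297,72),(383,462),(248,498)]),.03)))
g=p["img"].max(2)
for n,(l,t,r,b) in dict(plug=(390,210,432,248),wheel=(186,199,240,248),block=(301,200,345,246),brick=(408,265,467,366)).items():
    m=(g[t:b,l:r]<85).astype(np.uint8)
    c=max(cv2.findContours(m,cv2.RETR_EXTERNAL,cv2.CHAIN_APPROX_NONE)[0],key=cv2.contourArea)
    print(n,"tray",rect(w(p,cv2.boxPoints(cv2.minAreaRect(c))+[l,t],.008)))
for j in [()]: print(manip.get_joint_positions())
E
```

```text
plug [[0.41252854 0.20788134]] wheel [[0.40955407 0.20912606]]
block (array([0.49967996, 0.22818101]), np.float64(-2.9653764685679773), np.float64(0.044805138779406846), np.float64(0.04489060741706602))
brick (array([0.45396847, 0.2182171 ]), np.float64(-2.910388942720742), np.float64(0.054363949565897525), np.float64(0.15678793277795475))
plug tray (array([ 0.63962154, -0.1931729 ]), np.float64(3.123480530409205), np.float64(0.03895527627465767), np.float64(0.039010489494051455))
wheel tray (array([0.65058573, 0.20355676]), np.float64(-0.2318084815348536), np.float64(0.06011837378802312), np.float64(0.05947255618839926))
block tray (array([ 0.65158253, -0.01511509]), np.float64(-1.510245570317165), np.float64(0.05744788246608695), np.float64(0.057121881910990054))
brick tray (array([ 0.46136224, -0.24427046]), np.float64(-0.10995780040663243), np.float64(0.17231957972924966), np.float64(0.06839568293840217))
[ 1.08716763e+00  2.58591136e-01  1.53503019e+00  3.29610458e-05
  1.34797671e+00 -2.02781013e-01]
```

```bash
cat >> h.py <<'E'
def best_yaw(xy,z,yaw):
    c=[(abs(q[5]),y) for y in (yaw,yaw+np.pi,yaw-np.pi) if (q:=manip.solve_ik([*xy,z],[np.pi,0,y])) is not None]
    return min(c)[1]
H=.007  # TCP height above the stone's underside
def over(xy,yaw,z=.17): manip.movep([*xy,z],[np.pi,0,best_yaw(xy,z,yaw)])
def pick(xy,yaw,under,grip):
    manip.set_gripper(.085); over(xy,yaw)
    hit=manip.move_straight([*xy,under+H],.08,contact_N=8)
    manip.set_gripper(0,grip); print("hit",hit,"open",manip.get_opening(),"F",manip.get_gripper_force())
    p=manip.get_position(); manip.move_straight([p[0],p[1],.17],.12)
    print("held",manip.get_opening(),manip.get_ft_force().round(1),manip.get_time())
def place(xy,yaw):
    over(xy,yaw); manip.move_straight([*xy,.005+H+.012],.12)
    manip.wait(.3)
    hit=manip.move_straight([*xy,.005+H-.004],.015,contact_N=3)
    p=manip.get_position(); print("down",hit,p.round(4),manip.get_opening())
    manip.set_gripper(.085); manip.wait(.2); manip.move_straight([p[0],p[1],.17],.12)
    print(manip.get_time(),manip.get_ft_force().round(1))
def shot(n,c="top"):
    p=manip.camera(c); cv2.imwrite(f"pics/{n}.png",p["img"]); return p
E
python3 - <<'E'
from h import *
pick((.4125,.2079),.231,.06,30)
shot("held","side"); place((.6396,-.1932),0); shot("plugdone"); 
E
```

```text
hit False open -0.0001270679364185404 F 0.0
held 8.821201879641988e-05 [-1.2 -0.2  0.1] 6.1417
down False [ 0.6397 -0.1933  0.0081] 3.6818412992082905e-06
13.2417 [-0.3  0.3  0.1]
```

```bash
python3 - <<'E'
from h import *
manip.camera
a=cv2.imread("pics/held.png");b=cv2.imread("pics/plugdone.png")
A=cv2.resize(a[180:440,200:500],(520,450));B=cv2.resize(b[265:385,165:235],(263,450),interpolation=cv2.INTER_CUBIC)
cv2.imwrite("pics/cmp.png",np.hstack([A,B]))
E
```

```text
(no output)
```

View pics/cmp.png

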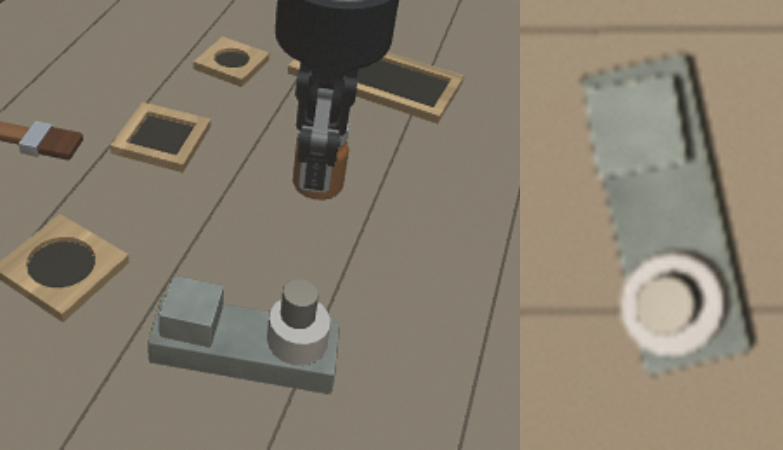

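```bash
python3 - <<'E'
from h import *
print(manip.get_position(),manip.get_opening())
p=manip.camera("side");T=np.linalg.inv(p["cam_to_world"])
def pr(x):
    c=T[:3,:3]@x+T[:3,3];return (c[:2]/c[2]*p["fx"]+[p["cx"],p["cy"]]).round(1)
for x in [(.4125,.2079,.09),(.4096,.2091,.06),(.4997,.2282,.06),(.4125,.2079,.17),(.6396,-.1932,.008)]: print(x,pr(np.array(x)))
manip.set_gripper(.085);xy=(.4125,.2079);over(xy,.231,.17)
manip.move_straight([*xy,.13],.1);shot("a_side","side");q=shot("a_top")
print(manip.get_position(),manip.get_opening(),manip.get_tcp_rot())
a=cv2.imread("pics/a_side.png");b=q["img"]
cv2.imwrite("pics/cmp2.png",np.hstack([cv2.resize(a[220:440,270:430],(327,450)),cv2.resize(b[265:385,165:265],(375,450))]))
E
```

```text
[ 0.63921269 -0.19302895  0.16888513] 0.08486409735794857
(0.4125, 0.2079, 0.09) [373.6 347.8]
(0.4096, 0.2091, 0.06) [373.5 362.9]
(0.4997, 0.2282, 0.06) [311.5 351.6]
(0.4125, 0.2079, 0.17) [378.8 307.3]
(0.6396, -0.1932, 0.008) [333.4 213.9]
[0.41329246 0.20791569 0.13066541] 0.08476291523699686 [-3.14157756e+00 -1.31295973e-03  2.30629881e-01]
```

View pics/cmp2.png

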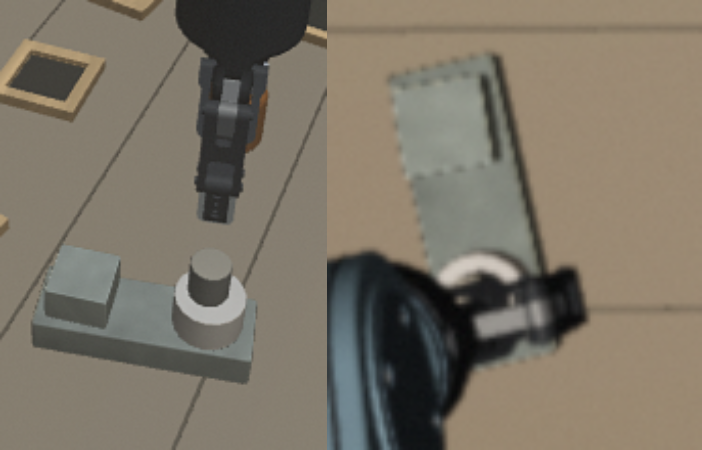

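```bash
python3 - <<'E'
from h import *
xy=(.4125,.2079)
print(manip.move_straight([*xy,.072],.08), manip.get_position());manip.wait(.3)
print(manip.get_position(),manip.get_ft_force().round(1))
a=shot("b_side","side")["img"]
manip.set_gripper(.03,30);print(manip.get_opening(),manip.get_gripper_force());
b=shot("b_side2","side")["img"]
cv2.imwrite("pics/cmp3.png",np.hstack([cv2.resize(x[220:440,290:450],(327,450),interpolation=cv2.INTER_CUBIC) for x in(a,b)]))
E
```

```text
False [0.41291809 0.20801832 0.07235487]
[0.41275792 0.20797287 0.07235174] [ 0.7  0.4 -0.2]
0.02958896300837992 0.0
```

View pics/cmp3.png

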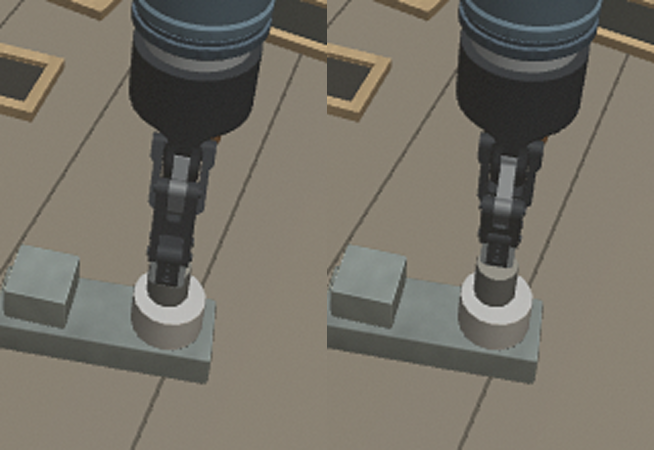

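```bash
python3 - <<'E'
from h import *
p=manip.camera("side");T=np.linalg.inv(p["cam_to_world"])
def pr(x):
    c=T[:3,:3]@np.array(x)+T[:3,3];return (c[:2]/c[2]*p["fx"]+[p["cx"],p["cy"]]).round(1)
f=np.array([-np.sin(.231),np.cos(.231)])
for z in(.12,.13,.14,.15,.16):print("open@.13",z,pr([*(np.array([.413,.208])+f*.05),z]))
for z in(.07,.08,.09,.1):print("open@.072",z,pr([*(np.array([.4128,.208])+f*.05),z]),"30mm@.072",pr([*(np.array([.4128,.208])+f*.018),z]))
print(manip.get_opening(),manip.get_position())
E
```

```text
open@.13 0.12 [371.3 361.4]
open@.13 0.13 [371.9 356.4]
open@.13 0.14 [372.6 351.2]
open@.13 0.15 [373.2 346. ]
open@.13 0.16 [373.9 340.6]
open@.072 0.07 [368.3 385.4] 30mm@.072 [370.9 366.9]
open@.072 0.08 [368.9 380.8] 30mm@.072 [371.5 362.3]
open@.072 0.09 [369.5 376.1] 30mm@.072 [372.1 357.6]
open@.072 0.1 [370.1 371.3] 30mm@.072 [372.7 352.8]
0.029594791532141822 [0.41247021 0.20789547 0.0719758 ]
```

```bash
python3 - <<'E'
from h import *
manip.move_straight([.4125,.2079,.17],.15)
over((.56,.1),.231,.1); manip.set_gripper(0)
h=manip.move_straight([.56,.1,.004],.1,contact_N=5); print(h,manip.get_position())
a=shot("c_side","side")["img"]
if not h: print(manip.move_straight([.56,.1,-.03],.02,contact_N=5),manip.get_position(),manip.get_ft_force())
b=shot("c_side2","side")["img"]; print(manip.get_time())
cv2.imwrite("pics/cmp4.png",np.hstack([cv2.resize(x[160:380,220:380],(327,450),interpolation=cv2.INTER_CUBIC) for x in(a,b)]))
E
```

```text
False [0.56065898 0.09997937 0.00464131]
False [ 0.56010431  0.100004   -0.02987228] [-0.90562    -0.50814467 -0.6838908 ]
22.85
```

View pics/cmp4.png

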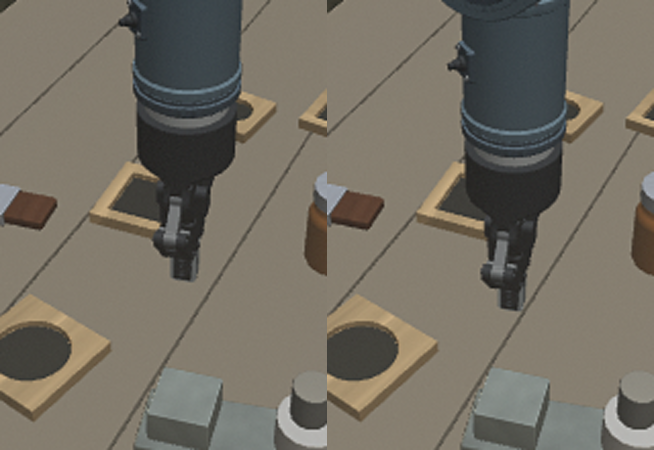

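The reported TCP is at -30 mm with no contact, so the real fingertips are well above it. I'll find the bench by touch and check for a lateral offset as well.

```bash
python3 - <<'E'
from h import *
print(manip.move_straight([.56,.1,-.07],.02,contact_N=4),manip.get_position(),manip.get_ft_force(),manip.get_opening())
print(manip.get_joint_positions(),manip.get_tcp_rot())
b=shot("d_side","side")["img"];t=shot("d_top")["img"]; print(manip.get_time())
cv2.imwrite("pics/cmp5.png",np.hstack([cv2.resize(b[260:340,270:350],(400,400),interpolation=cv2.INTER_CUBIC),cv2.resize(t[180:280,220:320],(400,400),interpolation=cv2.INTER_CUBIC)]))
E
```

```text
True [ 0.5600576   0.09999799 -0.03681514] [-1.2600297  -0.55073307  4.93093966] -0.0001949572039003148
[-1.93151258e-02  5.43096236e-01  1.74354300e+00 -1.27323103e-05
  8.54960132e-01  1.32043835e+00] [3.14158501e+00 8.88913506e-06 2.31051203e-01]
23.6667
```

View pics/cmp5.png

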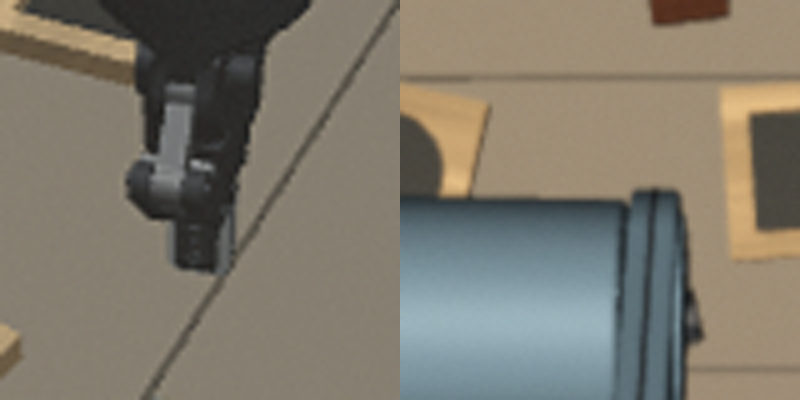

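```bash
python3 - <<'E'
from h import *
p=manip.camera("side")
print(w(p,[(310,314),(306.5,313.5),(314.5,314.5)],0.0))
manip.move_straight([.56,.1,.06],.15)
E
```

```text
[[0.5587109  0.1053027 ]
 [0.56483166 0.10682639]
 [0.55100299 0.10302932]]
```

```bash
sed -i 's/^H=.*/H=.007-.0365  # TCP height above the underside, less the TCP z error found by touch/' h.py; sed -i 's/z=.17/z=.13/; s/,\.17\]/,.13]/g' h.py; python3 - <<'E'
from h import *
manip.set_gripper(.085); 
pick((.4125,.2079),.231,.06,30)
if manip.get_opening()>.02: shot("held2","side"); place((.6396,-.1932),0)
t=shot("plugdone2")["img"];cv2.imwrite("pics/pd.png",cv2.resize(t[180:390,165:480],(800,533),interpolation=cv2.INTER_CUBIC))
E
```

```text
hit False open 0.028613602293723252 F 29.537277817726135
held 0.028877017494974296 [-0.7  0.5 -2. ] 29.2417
down True [ 0.6395 -0.1931 -0.0242] 0.028615076705069645
35.5917 [ 0.4 -0.5  0.6]
```

View pics/pd.png

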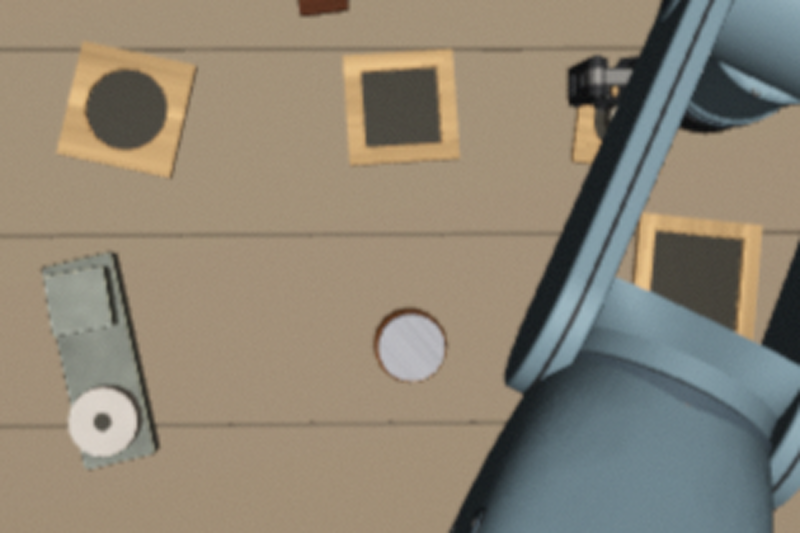

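The plug came down at the predicted height, and the wheel on the stack hasn't moved. The wheel (crop 103,421) and block are next.

```bash
python3 - <<'E'
from h import *
pick((.4096,.2091),.231,.03,35)
if manip.get_opening()>.045:
    place((.6506,.2036),-.2)
    pick((.4997,.2282),.176,.03,35)
    if manip.get_opening()>.04: place((.6516,-.0151),.06)
over((.45,.05),.23)
t=shot("wb")["img"];cv2.imwrite("pics/wb2.png",cv2.resize(t[180:390,165:480],(800,533),interpolation=cv2.INTER_CUBIC))
E
```

```text
hit False open 0.05074454890479959 F 36.064504981040955
held 0.05060158540535594 [-0.5 -0.3 -1.7] 40.9667
down True [ 0.6505  0.2036 -0.0239] 0.0508098226786281
47.8083 [ 0.7  0.3 -0.2]
hit False open 0.04540696692339047 F 37.12573707103729
held 0.04562047024445348 [-0.4  0.9 -1.5] 52.1333
down True [ 0.6515 -0.0151 -0.0241] 0.045127003319492674
59.0583 [-0.  -0.3 -0.6]
```

View pics/wb2.png

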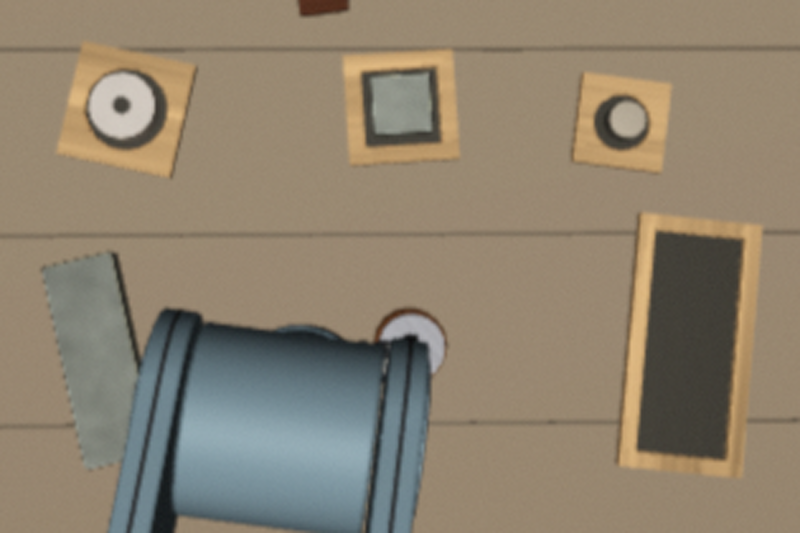

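Wheel, block and plug each sit inside their recess, and the brick hasn't moved. Now the brick.

```bash
python3 - <<'E'
from h import *
pick((.454,.2182),.231,0,80)
if manip.get_opening()>.05: place((.4614,-.2443),-.095)
over((.35,.35),.23)
t=shot("all")["img"];s=shot("alls","side")["img"];print(manip.get_time())
cv2.imwrite("pics/all2.png",cv2.resize(t[180:390,165:480],(800,533),interpolation=cv2.INTER_CUBIC))
cv2.imwrite("pics/alls2.png",cv2.resize(s[180:400,170:490],(800,550),interpolation=cv2.INTER_CUBIC))
E
```

```text
hit False open 0.05433772228085349 F 85.92666506767273
held 0.05438549044131634 [-0.7  0.6 -3.8] 64.9083
down True [ 0.4613 -0.2442 -0.0238] 0.05454228611798556
71.0333 [ 0.1  0.  -0.8]
73.3
```

View pics/all2.png

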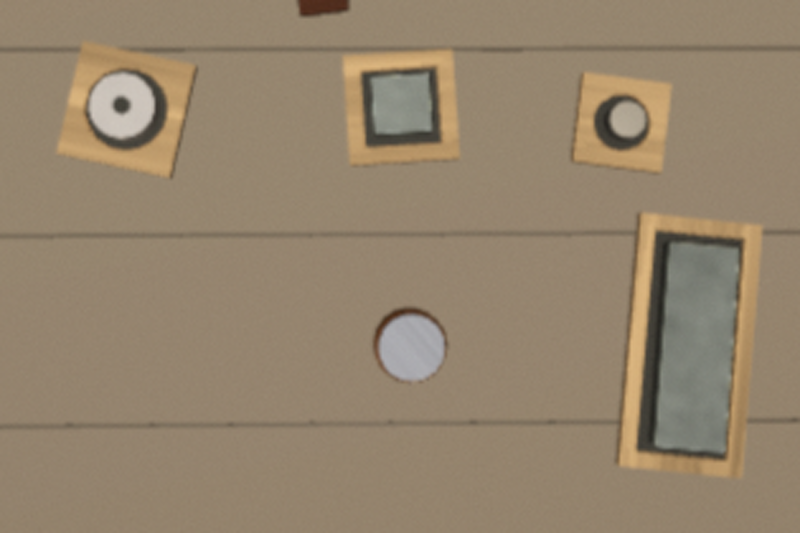

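View pics/alls2.png

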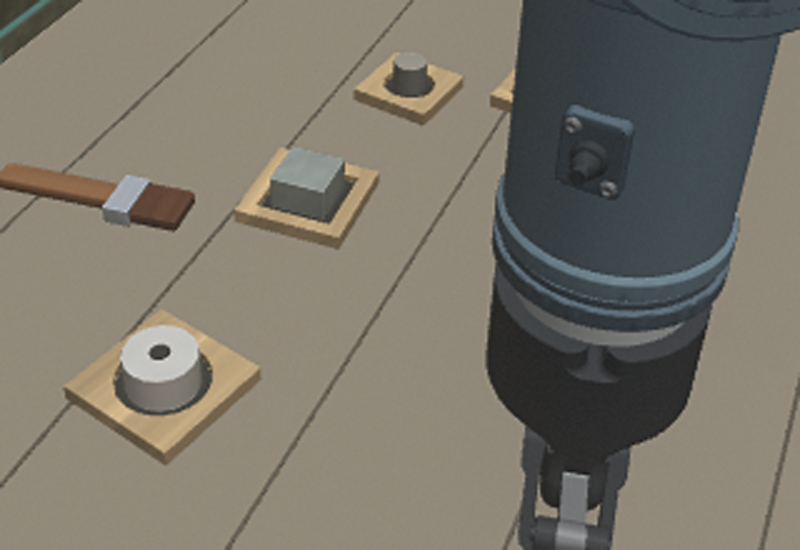

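All four stones sit in their own recesses. Contact heights matched the felt within 1 mm, and the jar and brush are where they were.

```bash
python3 -c "
from bench import manip
print(manip.sign_off())"
```

```text
the job is handed in; nothing more can be done
None
```

The job is handed in: the plug, wheel, block and brick each lie flat on the felt of their own tray, with the jar and brush left where they were; the first plug grasp closed on air because the reported TCP height was about 36 mm too low, which I corrected.

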